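Load the half-lapped timber into the drilling jig and lock it

ROBOT

A 6-joint arm with a two-finger parallel gripper is mounted at the origin on the work surface. World frame = base frame: x ahead of the robot, y to its left, z up, the work surface at z = 0. Lengths are in m, angles in degrees, forces in N, time in s.
With the tool pointing down it reaches from about 0.25 to 0.725 m from the base axis. Payload 9.7 kg.
Tool frame: the origin (TCP) lies between the finger pads; the fingertips stand 19 mm ahead of it and the grasp point (between the pads) is the TCP; x points along the fingers, y is the direction in which the jaws open and shut, and the axes are right-handed (so a half turn about x gives the same grasp; the last joint's range is limited). The gripper opens to 85 mm and grips with 20 to 120 N. Pads are 22 mm wide; open, the fingers measure 114 mm over their backs; the gripper's body (76 mm by 85 mm) begins 54 mm behind the grasp point. The pads swing forward as they close: fully open they stand 13 mm farther back than shut.
Start: joints at [-71.047, 4.979, 10.078, 95.1, 0, 90], TCP at [0.179, -0.52, 0.25] pointing down, gripper open.
Joint ranges: [-179.16, 179.16], [-48.56, 103.87], [-65.8, 70.77], [-126.05, 130.52], [-82.76, 87.17], [-180, 180]. Speed limits (degrees/s): [127.2, 127.2, 147.25, 180, 180, 180].

INTERFACE

Orientations are given as [roll, pitch, yaw] about the fixed x, y, z axes, in that order (R = Rz(yaw) Ry(pitch) Rx(roll)).
In Python, from workcell import bot gives the robot as it stands. The module is installed in compiled form; this text tells all that it offers.
- The arm moves only by the shell command python3 -m handwheel 'ROWS' [FORCE]. ROWS is JSON, a list of rows, each a list of 7 numbers: the turn, a rotation vector about the tool's x, y, z in degrees, then the shift along the tool's x, y, z in m, then the closure, from -1 (fully open) to 1 (shut), so that 0 is half open. In form: [[ax, ay, az, dx, dy, dz, fingers], ...]. A call has 1 to 20 rows; each row is the pose to reach, as a shift and turn from the pose commanded when the call began, along the tool's axes at that moment; what a row does not reach only later rows make up. A row lasts 1/8 s, in which the tool goes at most 62.5 mm and 10.7 degrees, less where a joint would pass 70% of its speed; a pose out of reach is approached as far as the arm can. A call with a gripper value outside its range is refused whole. The fingers move at their own pace and stop on an object; FORCE is the grip in N (left out, the last holds). Time passes only in rows, so rows that repeat a pose let the fingers close. It gives the time, the measured TCP pose, the force and the opening at its end, in the units of the state.
- bot.get_obs(): the state, without advancing time (a new reading comes with each control period).
- bot.camera(name): name is "scene" or "top"; returns a dict with "frame" (400x640x3 uint8, red, green, blue), "fx", "fy", "cx", "cy" (pixels), "R" (3x3) and "t" (3): a world point X has camera coordinates R X + t. Camera axes: x right, y down, z forward; pixel columns grow to the right and rows downward; lengths in m; the calibration is good to about 2 mm. A picture is of the moment at which its call begins. There is no depth.
- bot.job_done(): hands the job in, once; it reports no verdict.
Trained networks look in a picture, given as the dict that the camera call returned (one of the last four; its "shot" number tells which), for a name from the list of things; names that differ only in an ending like _2 or _b are one class to them, and where a whole thing is asked for, a point or a joint stands for the part that bears it (a point fixed in the world has none). Each returns a list of dicts, best first, with "conf" (0 to 1); they miss things now and then, are a little off and sometimes report something else, mostly with a low value. They report only what shows in the picture. A call takes as long as a camera call. They do not tell look-alikes from the thing itself.
- bot.look_for(name, picture): "bbox" ([left, top, width, height] as shares, 0 to 1, of the picture: columns of its width, rows of its height, round what is visible of it).
- bot.tip_of(name, picture): "centre" ([column, row] as shares, 0 to 1, of the picture: columns of its width, rows of its height: a listed point, or the origin of a listed thing).
The state is a dict: "time": time; "q": joint angles; "qd": joint speeds; "joint_efforts": joint torques, N m; "ee_pos": TCP position; "tcp_rot": TCP orientation; "wrist_force": force on the tool from outside, world axes, zero at the start; "torque": the same for the moment, N m; "opening": finger opening in m.
Only numpy, scipy, OpenCV 4.12 (cv2) and the standard library are available. Lean on these libraries where they do the work, as an engineer would, in place of code of your own. Each camera call takes 0.05 s, during which the arm holds its last target.

TASK

Load the half-lapped timber into the drilling jig: lay it in the channel with its thin lap end towards the bridge, slide it along so that the lap passes under the bridge until its end is right up against the stop, then swing the locking lever fully shut across the channel behind it. Leave the timber flat in the channel, let go of everything, and leave the other things on the bench where they are.

Things in the scene. Friction and masses are not known exactly. Their poses are not given: they have to be found in the camera images.
- timber: Half-lapped pale timber, 170 long, 48 wide, 0.18 kg, on the left; it and the offcut swap places. Its rear 80 mm is full height, 48 tall (grip across it, middle at x = -45); the front 90 mm is the lap, a tongue 24 tall, low, flush with the underside. Origin: on the underside, mid-length, mid-width; x to the lap end, z up. Step at x = -5, lap end at x = 85.
- lap_end (a point): Point on the timber: the bottom edge of the lap's end face, mid-width (85 mm ahead of the timber's origin). Same axes as the timber.
- jig: Drilling jig fixed to the bench, right: plywood base 12 thick, x -130 to 200, y -60 to 100; a channel 54 wide along x between dark wooden rails 18 thick, x -130 to 170, tops 24 above the bench; channel floor 12 above it. Origin on the bench under the channel's centre line; x = feed direction (to the stop), y to the hinge side, z up. Loaded, the timber's origin is at x = 85, its tail at x = 0.
- bridge (a point): Middle of the underside of the bridge, an aluminium plate 50 long (jig x 95 to 145), 90 wide, 12 thick, across the channel. Underside 42 above the bench, 30 above the channel floor: the 24 mm lap passes, the full-height part does not. Top 54 above the bench, plus a steel drill bush 28 across, 12 high. Axes as the jig.
- stop (a point): Middle of the stop's face at channel floor height (jig x = 170, z = 12): a steel block 90 wide, 20 thick, its top 52 above the bench. Same axes as the jig; lap_end meets this point when the timber is home.
- lever (a joint): Locking lever's angle, rad, about the upright hinge. 0 = shut (hard stop): the arm lies across the channel, its face 3 mm behind the tail of a loaded timber. Grows as it opens, swinging towards the channel's open end, then out to the hinge side, to 2.8; starts at 2.1 to 2.7. Stays where left; about 1 N moves it. Handle at jig (x, y) = hinge + 115 mm (-sin q, -cos q).
- hinge (a point): The lever's hinge axis, at jig x = -13 mm, y = 75 mm; at the height of the arm's top (42 above the bench).
- lever_handle (a point): Point on the axis of the lever's upright handle, at its top (92 above the bench): a black rod 18 across and 50 tall that stands on the steel arm, 115 mm from the hinge. The arm is a flat steel bar 20 wide and 14 thick, 118 mm from hinge axis to tip, from 28 to 42 above the bench, so it clears the rails.
- offcut: A bystander: plain pale softwood block, 110 x 48 x 48, without a lap. Origin under its centre, x along its length.
- tape: A bystander: grey tape measure, 65 x 35 x 60 tall, beyond the middle of the bench. Origin under its centre.
- paint_tin: A bystander: paint tin, 90 across, 110 tall, to the right. Origin under its centre.
- glue: A bystander: white glue bottle, 56 across, 160 tall, to the right. Origin under its centre.
- sanding_block: A bystander: cork sanding block, 100 x 60 x 26, between the jig and the timber, towards the robot. Origin under its centre.
Not all that is in view belongs to the job. Leave any green or yellow look-alike of the timber alone.

How it is judged (in metres and radians):
On the way:
1. the end of the lap is under the bridge, in the channel (x of lap_end in the frame of stop between -0.06 and 0.005 m and y of lap_end in the frame of stop between -0.01 and 0.01 m and z of lap_end in the frame of stop below 0.008 m), for 0.1 s.
At the end, for the whole second after the job is handed in: The timber lies flat (within 0.04 rad, 3 mm) in the channel, its lap under the bridge and its end within 3.5 mm of the stop, in line with the channel (0.07 rad, 6 mm), at rest, and the lever is shut (within 0.08 rad) (x of lap_end in the frame of stop between -0.0035 and 0.003 m and y of lap_end in the frame of stop between -0.006 and 0.006 m and z of lap_end in the frame of stop below 0.003 m and angle between the x axis of timber and the x axis of jig, either way round below 0.07 rad and angle between timber's own z axis and vertical below 0.04 rad and value of joint lever below 0.08 rad and linear speed of timber below 0.01 m/s); the robot touches nothing.
It fails at once if a bystander (offcut, tape measure, paint tin, glue bottle or sanding block) is moved more than 30 mm (distance of any of offcut, tape, paint_tin, glue, sanding_block from where it was at the start of the episode above 0.03 m).
It also fails if it takes over 62 s, if anything falls off the work surface, if the arm or the gripper's body presses on something with over 40 N, if the wrist force passes 120 N, or if a joint passes its speed limit or range.

## Working session

There is one attempt and no reset: what is moved stays moved. The work goes in short steps, Python scripts to look and compute and a shell command to move; the robot and the scene stay as the last step left them, time stands still between calls to the robot, and variables do not carry over. Pictures are saved under pics/ and viewed, and the job is handed in when it is done.

```bash
mkdir -p pics
cat > h.py <<'E'
import numpy as np, cv2
from workcell import bot
def ray(c,u,v):
    R=np.array(c["R"]);t=np.array(c["t"])
    d=R.T@np.array([(u-c["cx"])/c["fx"],(v-c["cy"])/c["fy"],1]);o=-R.T@t
    return o,d
def at(c,u,v,z):
    o,d=ray(c,u,v); return o+d*(z-o[2])/d[2]
def proj(c,X):
    p=np.array(c["R"])@np.array(X)+np.array(c["t"]); return c["cx"]+c["fx"]*p[0]/p[2], c["cy"]+c["fy"]*p[1]/p[2]
def save(c,n): cv2.imwrite("pics/"+n+".png",c["frame"][:,:,::-1])
E
python3 - <<'E'
from h import *
o=bot.get_obs();print(o)
for n in("top","scene"):
    c=bot.camera(n);save(c,n+"0")
    R=np.array(c["R"]);print(n,-R.T@np.array(c["t"]),c["fx"],c["cx"])
    for k,z in dict(timber=0,lap_end=0,jig=0,bridge=.042,stop=.012,hinge=.042,lever_handle=.092,offcut=0,tape=0,paint_tin=0,glue=0,sanding_block=0).items():
        for d in bot.tip_of(k,c)[:2]:
            u,v=d["centre"][0]*640,d["centre"][1]*400
            print(k,round(d["conf"],2),round(u),round(v),at(c,u,v,z).round(4))
E
```

```text
{'time': 0.0, 'q': array([-7.10461295e+01,  5.01131199e+00,  1.00355383e+01,  9.50994868e+01,
        7.93154546e-04,  8.99973241e+01]), 'qd': array([ 0.00169538,  0.00674289, -0.0118108 , -0.03551203,  0.05908379,
       -0.0174115 ]), 'joint_efforts': array([ 5.29457539e-04, -5.20395541e+01,  4.64796317e+01,  1.63446693e-02,
        7.77834816e-05,  1.61836232e-05]), 'ee_pos': array([ 0.17858321, -0.51999162,  0.24959073]), 'tcp_rot': array([-90.60648173,  89.92473536, 108.35006418]), 'wrist_force': array([0.3602306 , 0.05063949, 0.3997869 ]), 'torque': array([ 0.00371576, -0.00972793, -0.02406648]), 'opening': 0.08569727117425774}
top [ 0.39079551 -0.05102968  1.50593151] 436.75055597949427 317.1123610998532
timber 0.85 222 231 [0.4642 0.2745 0.    ]
timber 0.83 335 262 [ 0.3542 -0.1134  0.    ]
lap_end 0.72 207 206 [0.5505 0.327  0.    ]
lap_end 0.69 354 279 [ 0.2969 -0.1756  0.    ]
jig 0.78 354 181 [ 0.634  -0.1834  0.    ]
jig 0.68 267 238 [0.4362 0.1202 0.    ]
bridge 0.94 357 144 [ 0.7539 -0.1929  0.042 ]
lever_handle 0.78 309 205 [ 0.5396 -0.0266  0.092 ]
lever_handle 0.62 
[... 492 characters left out ...]
3 [0.4688 0.28   0.    ]
timber 0.64 458 179 [0.2895 0.3611 0.    ]
lap_end 0.83 446 186 [0.3339 0.3196 0.    ]
lap_end 0.82 454 235 [0.5515 0.3161 0.    ]
jig 0.88 260 235 [ 0.6218 -0.1909  0.    ]
bridge 0.96 241 261 [ 0.7542 -0.1988  0.042 ]
bridge 0.63 215 185 [ 0.4788 -0.3595  0.042 ]
stop 0.61 235 286 [ 0.804  -0.2012  0.012 ]
hinge 0.56 295 226 [ 0.6219 -0.0959  0.042 ]
lever_handle 0.59 325 194 [ 0.5408 -0.0301  0.092 ]
offcut 0.67 413 256 [0.6432 0.2058 0.    ]
offcut 0.6 435 209 [0.452  0.2768 0.    ]
tape 0.58 353 294 [0.7812 0.0667 0.    ]
paint_tin 0.94 180 223 [ 0.6084 -0.4194  0.    ]
glue 0.72 219 185 [ 0.4277 -0.3743  0.    ]
sanding_block 0.85 378 206 [0.4582 0.1128 0.    ]
```

Run:
```python
import cv2
a=cv2.imread("pics/top0.png");cv2.imwrite("pics/top0b.png",cv2.resize(a[110:310,170:440],None,fx=2.9,fy=2.9,interpolation=cv2.INTER_CUBIC))
a=cv2.imread("pics/scene0.png");cv2.imwrite("pics/scene0b.png",cv2.resize(a[150:330,170:490],None,fx=2.5,fy=2.5,interpolation=cv2.INTER_CUBIC))
```

```text
(no output)
```

View pics/top0b.png

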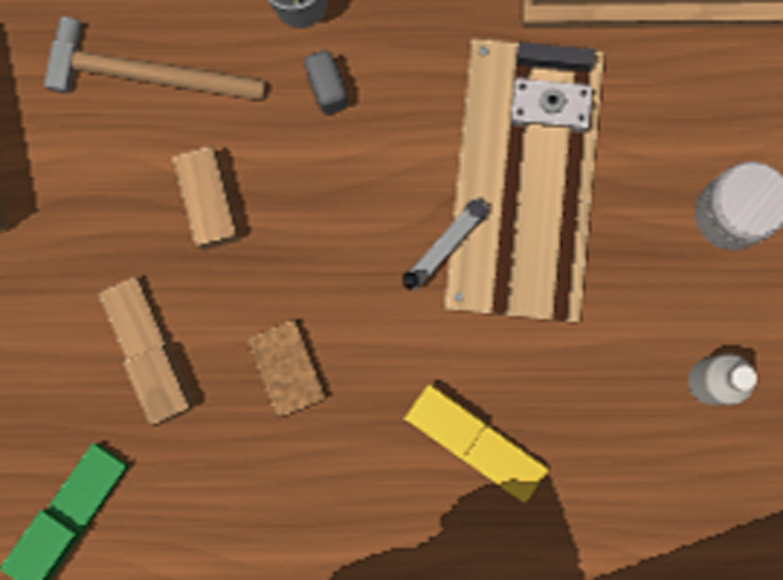

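View pics/scene0b.png

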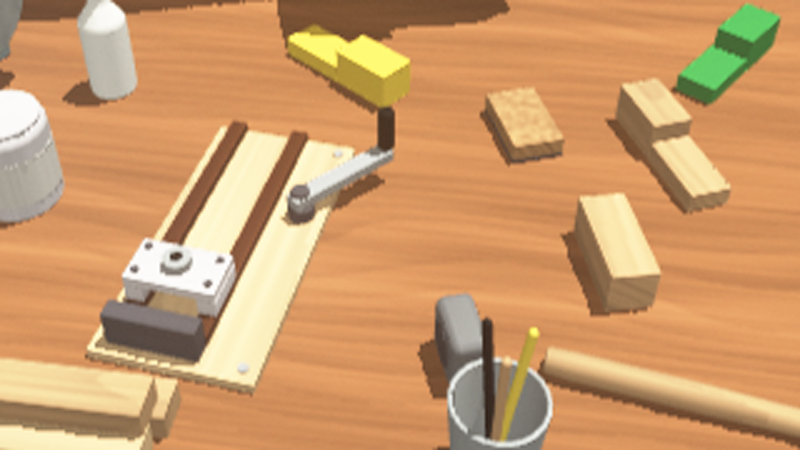

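The timber is at crop (100–190, 278–424), with its lap end up and left and the full part near the robot. The jig is upright on the right, feed direction up. The lever is open at about 2.3 rad, with its handle at crop (411,281). Next I fit the poses from the corners.

```bash
cat > fit.py <<'E'
from h import *
from scipy.optimize import least_squares
def fit(obs,x0):
    # obs: list of (cam,u,v,(X,Y,Z)); rigid planar pose
    def f(p):
        r=[];cc,s=np.cos(p[2]),np.sin(p[2])
        for c,u,v,P in obs:
            a,b=proj(c,[p[0]+cc*P[0]-s*P[1],p[1]+s*P[0]+cc*P[1],P[2]]); r+=[a-u,b-v]
        return r
    s=least_squares(f,x0,loss='soft_l1'); return s.x,np.array(f(s.x)).reshape(-1,2).round(1)
E
python3 - <<'E'
from fit import *
c=bot.camera("top");s=bot.camera("scene")
T=lambda x,y:(c,170+(x+.5)/2.9-.5,110+(y+.5)/2.9-.5)
S=lambda x,y:(s,170+(x+.5)/2.5-.5,150+(y+.5)/2.5-.5)
ob=[T(471,39)+((.2,.1,.012),),T(604,52)+((.2,-.06,.012),),T(579,321)+((-.13,-.06,.012),),T(445,308)+((-.13,.1,.012),),T(552,100)+((.12,0,.066),),
 S(88,354)+((.2,-.06,.012),),S(251,386)+((.2,.1,.012),),S(222,127)+((-.13,-.06,.012),),S(354,149)+((-.13,.1,.012),),S(176,258)+((.12,0,.066),)]
for o in (ob[:5],ob[5:],ob):
    p,r=fit(o,[.63,-.18,0]);print("jig",p[:2].round(4),np.degrees(p[2]).round(2),r.tolist())
J=p
w=.024
ob=[T(100,293)+((.085,w,.024),),T(137,278)+((.085,-w,.024),),T(152,424)+((-.085,w,.048),),T(189,408)+((-.085,-w,.048),),T(126,360)+((-.005,w,.048),),T(163,343)+((-.005,-w,.048),),
 S(617,84)+((-.085,-w,.048),),S(657,79)+((-.085,w,.048),),S(649,140)+((-.005,-w,.048),),S(690,121)+((-.005,w,.048),),S(684,198)+((.085,-w,.024),),S(728,184)+((.085,w,.024),)]
for o in (ob[:6],ob[6:],ob):
    p,r=fit(o,[.46,.27,.5]);print("timber",p[:2].round(4),np.degrees(p[2]).round(2),r.tolist())
R=np.array([[np.cos(J[2]),-np.sin(J[2])],[np.sin(J[2]),np.cos(J[2])]])
for h in (at(*T(411,281),.092),at(*S(386,110),.092)):
    d=R.T@(h[:2]-J[:2])-[-.013,.075];print("handle",h,np.hypot(*d),np.arctan2(-d[0],-d[1]))
print("stop",J[:2]+R@[.17,0],"hinge",J[:2]+R@[-.013,.075],"handle shut",J[:2]+R@[-.013,-.04], "load",J[:2]+R@[.085,0],J[:2]+R@[.04,0])
np.savez("pose.npz",J=J,T=p)
E
```

```text
jig [ 0.6285 -0.1867] -6.35 [[0.2, -0.3], [-0.3, -0.3], [0.1, 0.4], [-0.1, 0.2], [0.1, -0.1]]
jig [ 0.6329 -0.1846] -6.29 [[-1.0, -1.1], [1.2, 0.7], [-0.4, -0.0], [0.3, 0.0], [0.0, -0.0]]
jig [ 0.6306 -0.1857] -6.37 [[-0.0, -0.8], [-0.5, -0.8], [-0.2, -0.2], [-0.5, -0.4], [-0.2, -0.6], [-1.2, -2.1], [0.8, -0.2], [-0.5, -0.6], [0.1, -0.5], [-0.2, -0.8]]
timber [0.4647 0.2759] 23.86 [[-0.1, -0.3], [0.1, -0.9], [-0.0, 0.4], [0.5, -0.1], [-0.5, 0.4], [0.0, 0.3]]
timber [0.4704 0.2751] 22.46 [[0.4, 0.5], [-0.5, 0.0], [0.3, -5.1], [-0.3, -0.2], [0.6, -0.1], [-0.5, 2.3]]
timber [0.4661 0.2758] 23.24 [[0.1, -0.9], [0.4, -1.4], [-0.3, -0.0], [0.3, -0.4], [-0.5, -0.1], [0.1, -0.0], [0.3, -0.3], [-0.8, -0.8], [0.5, -6.0], [-0.3, -1.3], [1.1, -1.2], [-0.2, 1.1]]
handle [ 0.53528603 -0.03443     0.092     ] 0.11788267574818527 2.1523632897728646
handle [ 0.54068144 -0.03249199  0.092     ] 0.11507496307592822 2.1952814167793053
stop [ 0.7995329 -0.2045758] hinge [ 0.62599079 -0.10972256] handle shut [ 0.61322336 -0.22401164] load [ 0.71505837 -0.195139  ] [ 0.67033656 -0.19014304]
```

```bash
cat > rel.py <<'E'
from h import *
from scipy.spatial.transform import Rotation as Ro
import sys
def Rt(phi): return Ro.from_euler('z',phi,degrees=True)*Ro.from_euler('y',90,degrees=True)
def cur():
    o=bot.get_obs(); return np.array(o["ee_pos"]),Ro.from_euler('xyz',o["tcp_rot"],degrees=True),o
def rel(pos,phi):
    p,R,o=cur(); d=R.inv().apply(np.array(pos)-p); w=(R.inv()*Rt(phi)).as_rotvec(degrees=True)
    z=R.apply([0,0,1]); print("t",round(o["time"],2),"pos",p.round(4),"phi",np.degrees(np.arctan2(z[1],z[0])).round(2),"tilt",R.apply([1,0,0]).round(4),"q",np.round(o["q"],1),"F",np.round(o["wrist_force"],1),"op",round(o["opening"],4))
    print("turn",w.round(2),"shift",d.round(4))
if __name__=="__main__": rel([float(a) for a in sys.argv[1:4]],float(sys.argv[4]))
E
python3 rel.py .425 .258 .2 23.5;python3 rel.py .36 0 .25 290
```

```text
t 1.4 pos [ 0.1786 -0.5202  0.2503] phi -161.05 tilt [ 0.e+00  1.e-04 -1.e+00] q [-71.    5.   10.1  95.1   0.   90. ] F [ 1.1  0.3 -0.4] op 0.0849
turn [175.45   0.     0.  ] shift [ 0.0503 -0.656  -0.4857]
t 1.4 pos [ 0.1786 -0.5202  0.2503] phi -161.05 tilt [ 0.e+00  1.e-04 -1.e+00] q [-71.    5.   10.1  95.1   0.   90. ] F [ 1.1  0.3 -0.4] op 0.0849
turn [-91.05  -0.     0.  ] shift [ 3.000e-04 -4.331e-01 -3.405e-01]
```

```bash
python3 -m handwheel '[[-91,0,0,0,-0.433,-0.34,-1],[-91,0,0,0,-0.433,-0.34,-1],[-91,0,0,0,-0.433,-0.34,-1],[-91,0,0,0,-0.433,-0.34,-1],[-91,0,0,0,-0.433,-0.34,-1],[-91,0,0,0,-0.433,-0.34,-1],[-91,0,0,0,-0.433,-0.34,-1],[-91,0,0,0,-0.433,-0.34,-1],[-91,0,0,0,-0.433,-0.34,-1],[-91,0,0,0,-0.433,-0.34,-1]]' 40; python3 rel.py .425 .258 .2 23.5
```

```text
time: 2.65
ee_pos: [0.36, 0.0027, 0.2501]
tcp_rot: [175.7, 90.0, 106.0]
wrist_force: [0.4, -0.2, -0.5]
opening: 0.086
t 2.65 pos [0.36   0.0027 0.2501] phi -69.63 tilt [-1.e-04  4.e-04 -1.e+00] q [  0.4 -20.7 -12.8  98.    0.   70. ] F [ 0.4 -0.2 -0.5] op 0.086
turn [-9.313e+01 -2.000e-02 -2.000e-02] shift [ 0.0502  0.1498 -0.2167]
```

```bash
python3 -m handwheel '[[-93,0,0,0.05,0.15,-0.218,-1],[-93,0,0,0.05,0.15,-0.218,-1],[-93,0,0,0.05,0.15,-0.218,-1],[-93,0,0,0.05,0.15,-0.218,-1],[-93,0,0,0.05,0.15,-0.218,-1],[-93,0,0,0.05,0.15,-0.218,-1],[-93,0,0,0.05,0.15,-0.218,-1],[-93,0,0,0.05,0.15,-0.218,-1],[-93,0,0,0.05,0.15,-0.218,-1],[-93,0,0,0.05,0.15,-0.218,-1]]'; python3 rel.py .425 .258 .036 23.5
python3 - <<'E'
from h import *
c=bot.camera("scene");save(c,"s1a"); a=c["frame"][100:260,360:560,::-1];cv2.imwrite("pics/s1.png",cv2.resize(a,None,fx=4,fy=3.5,interpolation=cv2.INTER_CUBIC))
E
```

```text
time: 3.9
ee_pos: [0.4266, 0.255, 0.2004]
tcp_rot: [-85.8, 90.0, -63.0]
wrist_force: [-0.5, -0.4, 0.3]
opening: 0.0853
t 3.9 pos [0.4266 0.255  0.2004] phi 22.81 tilt [ 1.e-04 -1.e-04 -1.e+00] q [30.9 -3.  -3.6 89.5 -0.   8.1] F [-0.5 -0.4  0.3] op 0.0853
turn [-0.69  0.    0.01] shift [ 0.1643  0.0034 -0.0003]
```

View pics/s1.png

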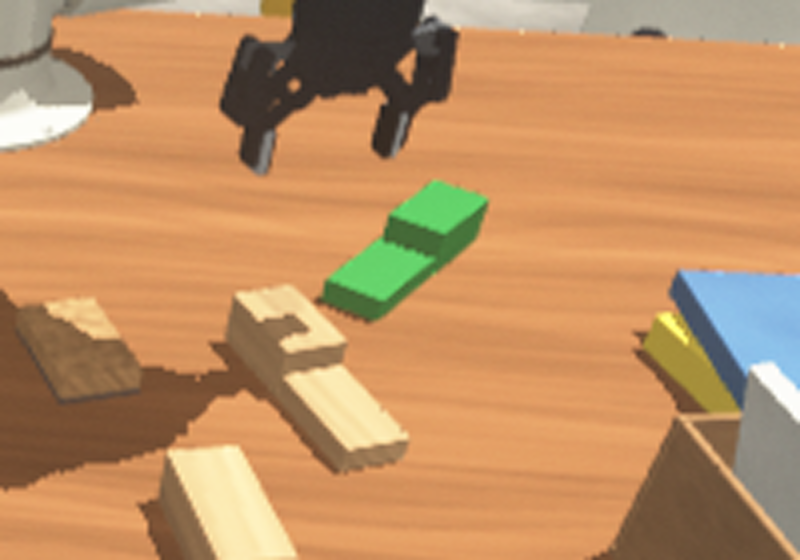

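The open gripper stands above and behind the timber. The green look-alike is clear of its path, so I go down.

```bash
python3 -m handwheel '[[-0.5,0,0,0.05,0.003,0,-1],[-0.5,0,0,0.1,0.003,0,-1],[-0.5,0,0,0.15,0.003,0,-1],[-0.5,0,0,0.165,0.003,0,-1],[-0.5,0,0,0.165,0.003,0,-1],[-0.5,0,0,0.165,0.003,0,-1]]'; python3 rel.py .425 .258 .036 23.5
python3 - <<'E'
from h import *
for n in ("scene","top"):
    c=bot.camera(n);save(c,n+"2a")
a=cv2.imread("pics/scene2a.png")[150:270,360:520];b=cv2.imread("pics/top2a.png")[180:280,180:300]
cv2.imwrite("pics/s2.png",np.hstack([cv2.resize(x,(400,400),interpolation=cv2.INTER_CUBIC) for x in(a,b)]))
E
```

```text
time: 4.7
ee_pos: [0.4262, 0.2592, 0.0375]
tcp_rot: [7.4, 89.8, 30.9]
wrist_force: [-0.1, -0.9, 1.3]
opening: 0.0851
t 4.7 pos [0.4262 0.2592 0.0375] phi 23.41 tilt [ 0.0026  0.0015 -1.    ] q [ 31.3  -0.7 -19.4  71.1  -0.    7.9] F [-0.1 -0.9  1.3] op 0.0851
turn [-0.09  0.17 -0.02] shift [ 0.0015 -0.0007 -0.0016]
```

View pics/s2.png

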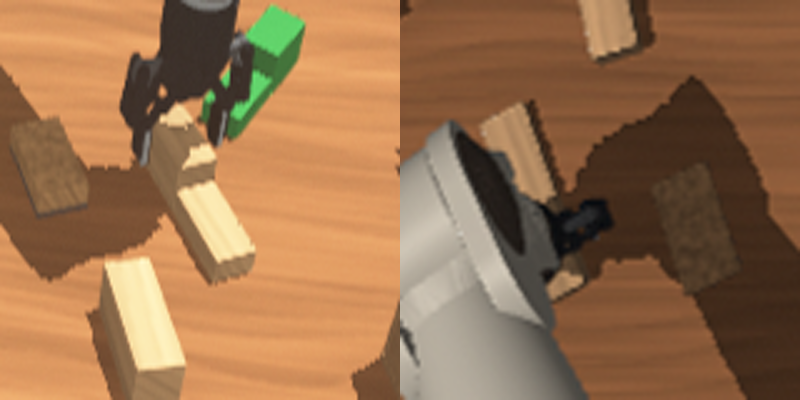

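The fingers straddle the full-height part, so I close and lift.

```bash
python3 -m handwheel '[[0,0,0,0,0,0,1],[0,0,0,0,0,0,1],[0,0,0,0,0,0,1],[0,0,0,0,0,0,1],[0,0,0,0,0,0,1],[0,0,0,0,0,0,1]]' 40; python3 -m handwheel '[[0,0,0,-0.05,0,0,1],[0,0,0,-0.1,0,0,1],[0,0,0,-0.13,0,0,1],[0,0,0,-0.13,0,0,1]]'; python3 rel.py .5755 -.1795 .15 -6.37
python3 - <<'E'
from h import *
c=bot.camera("scene");save(c,"s3a"); a=c["frame"][100:260,360:560,::-1];cv2.imwrite("pics/s3.png",cv2.resize(a,None,fx=3,fy=3,interpolation=cv2.INTER_CUBIC))
E
```

```text
time: 5.55
ee_pos: [0.4253, 0.2589, 0.036]
tcp_rot: [14.8, 89.9, 38.2]
wrist_force: [-1.0, 1.2, 5.8]
opening: 0.0474
time: 6.05
ee_pos: [0.4258, 0.2591, 0.1673]
tcp_rot: [7.6, 89.8, 31.1]
wrist_force: [-0.2, -0.3, -1.6]
opening: 0.0474
t 6.05 pos [0.4258 0.2591 0.1673] phi 23.45 tilt [ 0.003   0.0018 -1.    ] q [31.3 -3.1 -7.3 85.6 -0.   7.9] F [-0.2 -0.3 -1.6] op 0.0474
turn [29.82  0.19 -0.08] shift [ 0.017  -0.462  -0.0373]
```

View pics/s3.png

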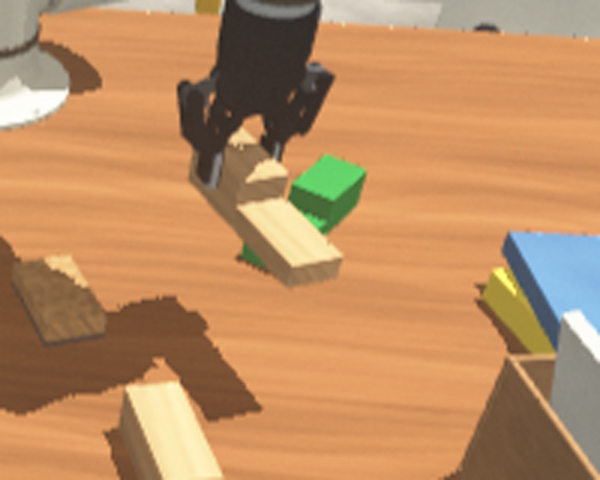

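```bash
python3 -m handwheel '[[30,0,0,0.017,-0.462,-0.037,1],[30,0,0,0.017,-0.462,-0.037,1],[30,0,0,0.017,-0.462,-0.037,1],[30,0,0,0.017,-0.462,-0.037,1],[30,0,0,0.017,-0.462,-0.037,1],[30,0,0,0.017,-0.462,-0.037,1],[30,0,0,0.017,-0.462,-0.037,1],[30,0,0,0.017,-0.462,-0.037,1],[30,0,0,0.017,-0.462,-0.037,1],[30,0,0,0.017,-0.462,-0.037,1],[30,0,0,0.017,-0.462,-0.037,1],[30,0,0,0.017,-0.462,-0.037,1]]';python3 rel.py .5755 -.1795 .1 -6.37
python3 - <<'E'
from h import *
for n in ("scene","top"):
    c=bot.camera(n);save(c,n+"4a")
a=cv2.imread("pics/scene4a.png")[130:310,170:370];b=cv2.imread("pics/top4a.png")[110:230,300:400]
cv2.imwrite("pics/s4.png",cv2.resize(a,None,fx=3.3,fy=3.3,interpolation=cv2.INTER_CUBIC))
cv2.imwrite("pics/t4.png",cv2.resize(b,None,fx=5,fy=5,interpolation=cv2.INTER_CUBIC))
E
```

```text
time: 7.6
ee_pos: [0.5749, -0.179, 0.1484]
tcp_rot: [0.9, 90.0, -5.6]
wrist_force: [0.1, -0.6, -1.0]
opening: 0.0474
t 7.6 pos [ 0.5749 -0.179   0.1484] phi -6.48 tilt [ 2.e-04 -0.e+00 -1.e+00] q [-17.3  11.3   5.8  84.5   0.  -10.8] F [ 0.1 -0.6 -1. ] op 0.0474
turn [-0.11  0.01 -0.  ] shift [ 0.0484 -0.0004  0.0006]
```

View pics/s4.png

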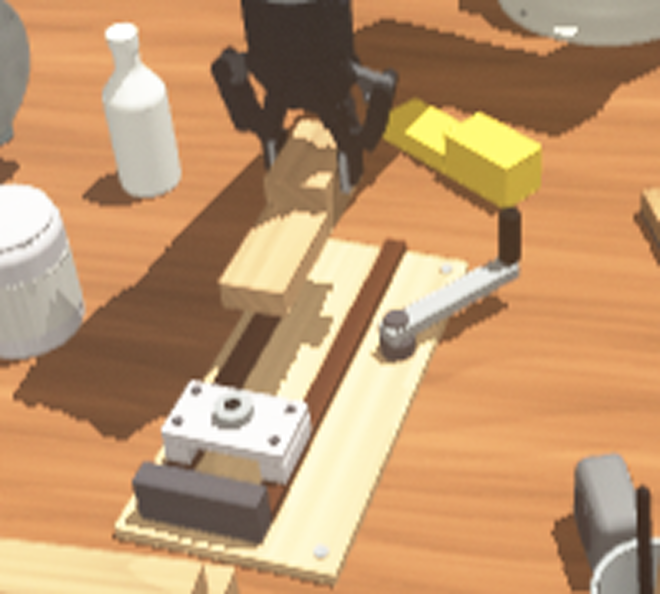

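View pics/t4.png

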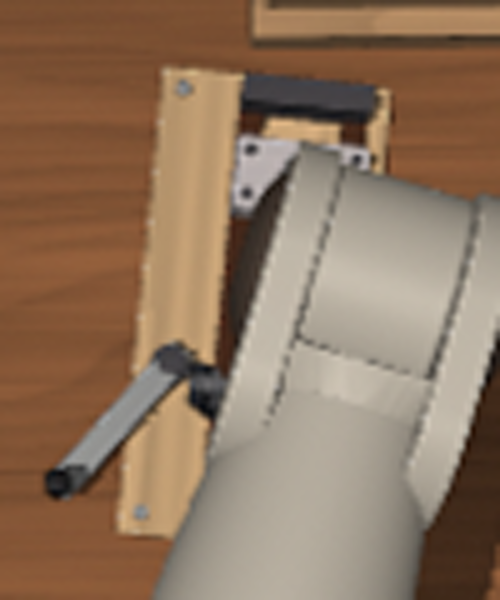

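The timber hangs over the channel, lap towards the bridge. I lower to just above the rails for a precise lateral check.

```bash
python3 -m handwheel '[[0,0,0,0.03,0,0,1],[0,0,0,0.06,0,0,1],[0,0,0,0.077,0,0,1],[0,0,0,0.077,0,0,1],[0,0,0,0.077,0,0,1]]';python3 rel.py .5755 -.1795 .1 -6.37
python3 - <<'E'
from h import *
c=bot.camera("scene");save(c,"s5a")
a=cv2.imread("pics/s5a.png")[170:300,200:320]
cv2.imwrite("pics/s5.png",cv2.resize(a,None,fx=5,fy=4.6,interpolation=cv2.INTER_CUBIC))
E
```

```text
time: 8.32
ee_pos: [0.5755, -0.1801, 0.0726]
tcp_rot: [-12.1, 89.9, -18.6]
wrist_force: [0.1, 0.0, -0.8]
opening: 0.0475
t 8.32 pos [ 0.5755 -0.1801  0.0726] phi -6.54 tilt [ 1.6e-03 -5.0e-04 -1.0e+00] q [-17.4  12.3  -1.3  76.2  -0.  -10.8] F [ 0.1  0.  -0.8] op 0.0475
turn [-0.17  0.09  0.02] shift [-0.0274  0.0005 -0.    ]
```

View pics/s5.png

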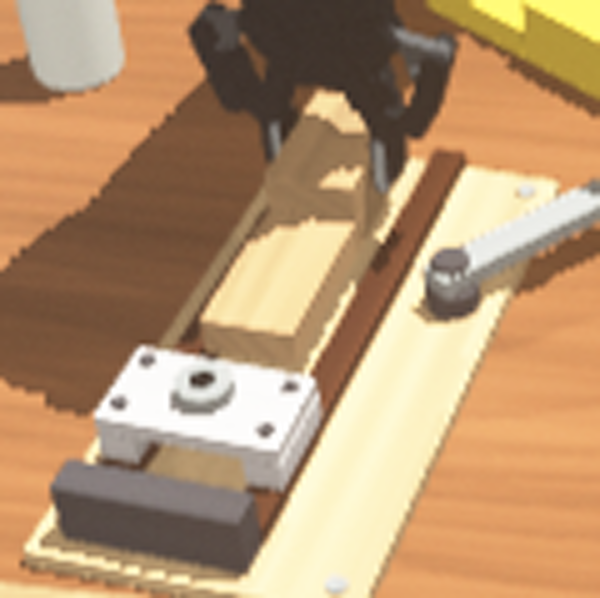

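Run:
```python
from fit import *
c=bot.camera("scene"); img=cv2.imread("pics/s5a.png")
M=lambda x,y:(c,200+(x+.5)/5-.5,170+(y+.5)/4.6-.5)
zb=.0366;w=.024
ob=[M(202,322)+((.085,-w,zb+.024),),M(299,334)+((.085,w,zb+.024),),M(203,347)+((.085,-w,zb),),M(299,363)+((.085,w,zb),)]
for o in ob: print(at(*o[:3],o[3][2]).round(4))
p0=np.array([.5755,-.18])+.045*np.array([np.cos(np.radians(-6.5)),np.sin(np.radians(-6.5))]);print("nominal lap end",p0+.085*np.array([.9936,-.113]))
big=cv2.resize(img[170:300,200:320],None,fx=6,fy=4.6,interpolation=cv2.INTER_CUBIC)
def draw(P,segs,col):
    x,y,a=P
    for A,B in segs:
        q=[]
        for X in (A,B):
            u,v=proj(c,[x+np.cos(a)*X[0]-np.sin(a)*X[1],y+np.sin(a)*X[0]+np.cos(a)*X[1],X[2]]);q.append((int((u-199.5)*6-.5),int((v-169.5)*4.6-.5)))
        cv2.line(big,*q,col,1)
segs=[((-.13,s*.027,.024),(.17,s*.027,.024)) for s in(1,-1)]+[((-.13,s*.045,.024),(.17,s*.045,.024)) for s in(1,-1)]+[((.095,-.045,.054),(.095,.045,.054)),((.145,-.045,.054),(.145,.045,.054)),((.095,.045,.054),(.145,.045,.054)),((.17,-.045,.052),(.17,.045,.052)),((.19,-.045,.052),(.19,.045,.052)),((-.13,.1,.012),(.2,.1,.012)),((-.13,.1,.012),(-.13,.0,.012))]
draw((.6306,-.1857,np.radians(-6.37)),segs,(0,0,255))
draw((.6329,-.1846,np.radians(-6.3)),segs,(255,0,0))
cv2.imwrite("pics/s5o.png",big)
```

```text
[ 0.7055 -0.2131  0.0606]
[ 0.7076 -0.1649  0.0606]
[ 0.7004 -0.2173  0.0366]
[ 0.7054 -0.1679  0.0366]
nominal lap end [ 0.70466673 -0.19469914]
```

View pics/s5o.png

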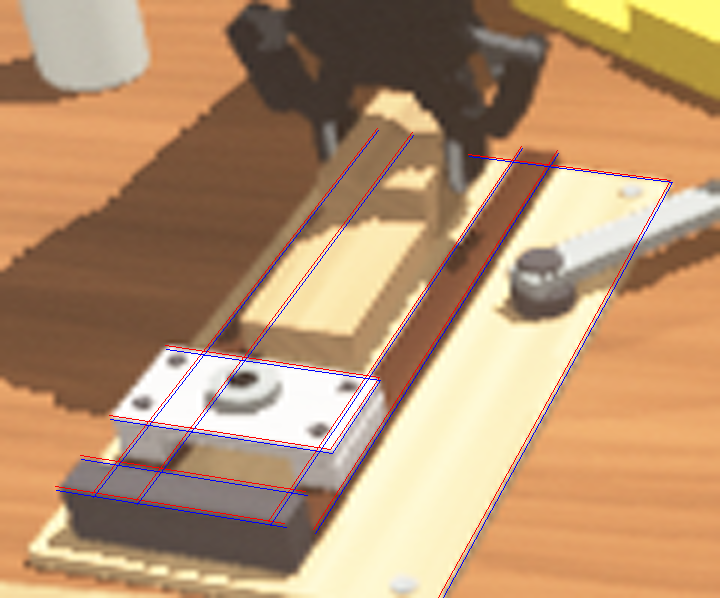

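Run:
```python
from fit import *
c=bot.camera("scene"); img=cv2.imread("pics/s5a.png")
x0,y0,k=225,190,8
big=cv2.resize(img[y0:265,x0:310],None,fx=k,fy=k,interpolation=cv2.INTER_CUBIC)
w=.024;zb=.0366
def draw(P,segs,col):
    x,y,a=P
    for A,B in segs:
        q=[]
        for X in (A,B):
            u,v=proj(c,[x+np.cos(a)*X[0]-np.sin(a)*X[1],y+np.sin(a)*X[0]+np.cos(a)*X[1],X[2]]);q.append((int((u-x0+.5)*k-.5),int((v-y0+.5)*k-.5)))
        cv2.line(big,*q,col,1)
segs=[((.085,-w,zb+.024),(.085,w,zb+.024)),((.085,-w,zb),(.085,w,zb)),((.085,w,zb),(-.085,w,zb)),((-.005,w,zb+.024),(.085,w,zb+.024)),((-.005,-w,zb+.024),(.085,-w,zb+.024)),((-.005,-w,zb+.048),(-.005,w,zb+.048)),((-.085,w,zb+.048),(-.005,w,zb+.048)),((-.085,-w,zb+.048),(-.005,-w,zb+.048)),((.085,w,zb),(.085,w,zb+.024)),((.085,-w,zb),(.085,-w,zb+.024))]
draw((.6202,-.1851,np.radians(-6.5)),segs,(0,0,255))
draw((.6195,-.1822,np.radians(-6.5)),segs,(255,0,0))
cv2.imwrite("pics/s5p.png",big)
```

```text
(no output)
```

View pics/s5p.png

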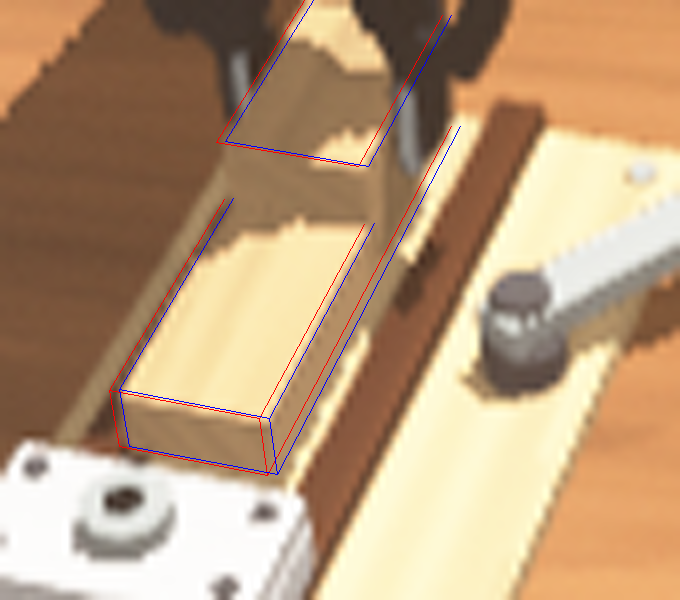

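```bash
python3 -m handwheel '[[-0.2,0,0,0,-0.001,0,1],[-0.2,0,0,0.008,-0.001,0,1],[-0.2,0,0,0.014,-0.001,0,1],[-0.2,0,0,0.02,-0.001,0,1],[-0.2,0,0,0.024,-0.001,0,1],[-0.2,0,0,0.024,-0.001,0,1],[-0.2,0,0,0.024,-0.001,0,1]]';python3 rel.py .67 -.19 .048 -6.37
python3 - <<'E'
from h import *
c=bot.camera("scene");save(c,"s6a")
a=cv2.imread("pics/s6a.png")[170:300,200:320]
cv2.imwrite("pics/s6.png",cv2.resize(a,None,fx=5,fy=4.6,interpolation=cv2.INTER_CUBIC))
E
```

```text
time: 9.35
ee_pos: [0.5746, -0.1808, 0.048]
tcp_rot: [18.7, 90.0, 12.4]
wrist_force: [-4.4, 1.8, 6.0]
opening: 0.0473
t 9.35 pos [ 0.5746 -0.1808  0.048 ] phi -6.34 tilt [ 1.e-04  0.e+00 -1.e+00] q [-17.5  13.   -3.3  73.7   0.  -11.1] F [-4.4  1.8  6. ] op 0.0473
turn [ 0.03  0.01 -0.  ] shift [0.     0.0014 0.0958]
```

View pics/s6.png

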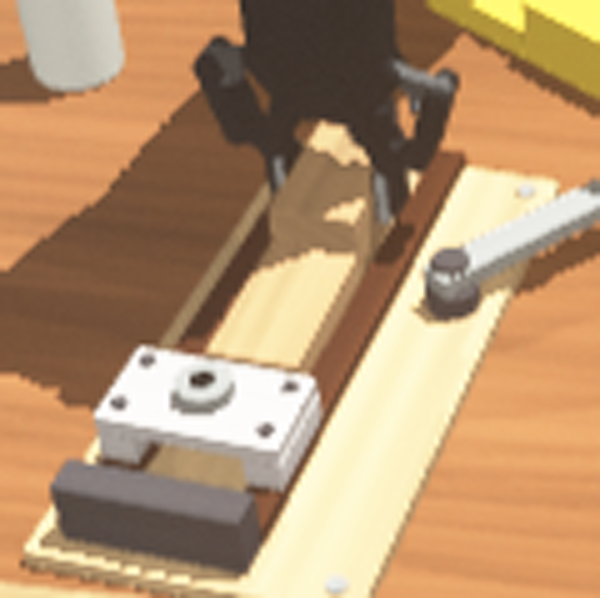

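Contact force shows at TCP z = 0.048, which puts the timber on the channel floor. Now I slide it forward.

```bash
python3 -m handwheel '[[0,0,0,-0.0005,0,0.01,1],[0,0,0,-0.0005,0,0.02,1],[0,0,0,-0.0005,0,0.03,1],[0,0,0,-0.0005,0,0.04,1],[0,0,0,-0.0005,0,0.05,1],[0,0,0,-0.0005,0,0.05,1]]';python3 rel.py .67 -.19 .048 -6.37
```

```text
time: 10.15
ee_pos: [0.6261, -0.1867, 0.0481]
tcp_rot: [-6.1, 89.9, -12.4]
wrist_force: [2.7, -0.4, 3.2]
opening: 0.0476
t 10.15 pos [ 0.6261 -0.1867  0.0481] phi -6.34 tilt [ 1.9e-03 -4.0e-04 -1.0e+00] q [-16.6  19.7   5.   75.1   0.  -10.3] F [ 2.7 -0.4  3.2] op 0.0476
turn [0.03 0.11 0.01] shift [0.0001 0.0016 0.044 ]
```

```bash
python3 -m handwheel '[[0,0,0,0,0,0.01,1],[0,0,0,0,0,0.02,1],[0,0,0,0,0,0.03,1],[0,0,0,0,0,0.036,1],[0,0,0,0,0,0.036,1]]';python3 rel.py .67 -.19 .048 -6.37
python3 - <<'E'
from h import *
c=bot.camera("scene");save(c,"s7a")
a=cv2.imread("pics/s7a.png")[170:300,200:320]
cv2.imwrite("pics/s7.png",cv2.resize(a,None,fx=5,fy=4.6,interpolation=cv2.INTER_CUBIC))
E
```

```text
time: 10.78
ee_pos: [0.661, -0.1905, 0.048]
tcp_rot: [-11.8, 90.0, -18.1]
wrist_force: [-1.2, 0.8, 4.4]
opening: 0.0475
t 10.78 pos [ 0.661  -0.1905  0.048 ] phi -6.34 tilt [ 6.e-04 -2.e-04 -1.e+00] q [-16.1  24.5  11.3  76.7  -0.   -9.7] F [-1.2  0.8  4.4] op 0.0475
turn [0.03 0.03 0.01] shift [0.     0.0015 0.0089]
```

View pics/s7.png

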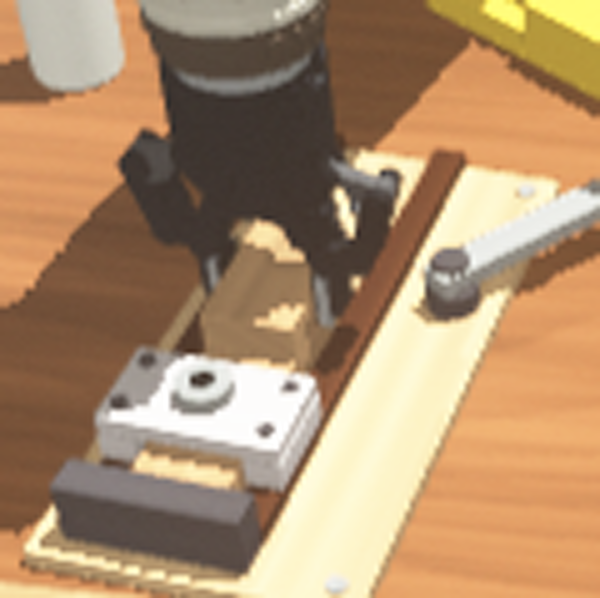

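The lap is under the bridge and shows in front of it. I now creep to the stop, watching the force.

```bash
python3 -m handwheel '[[0,0,0,0,0,0.003,1],[0,0,0,0,0,0.006,1],[0,0,0,0,0,0.008,1],[0,0,0,0,0,0.008,1]]';python3 rel.py .67 -.19 .048 -6.37
```

```text
time: 11.32
ee_pos: [0.6682, -0.1913, 0.0481]
tcp_rot: [-178.6, 90.0, 175.0]
wrist_force: [-4.4, 0.2, 6.7]
opening: 0.0473
t 11.32 pos [ 0.6682 -0.1913  0.0481] phi -6.35 tilt [-5.e-04  0.e+00 -1.e+00] q [-16.   25.6  12.7  77.1  -0.   -9.6] F [-4.4  0.2  6.7] op 0.0473
turn [ 0.02 -0.03  0.  ] shift [0.0001 0.0015 0.0017]
```

```bash
python3 -m handwheel '[[0,0,0,0,0,0.001,1],[0,0,0,0,0,0.002,1],[0,0,0,0,0,0.002,1]]';python3 rel.py .67 -.19 .048 -6.37
```

```text
time: 11.7
ee_pos: [0.669, -0.1914, 0.048]
tcp_rot: [177.0, 89.8, 170.6]
wrist_force: [-11.1, 1.4, 8.8]
opening: 0.0473
t 11.7 pos [ 0.669  -0.1914  0.048 ] phi -6.36 tilt [-2.8e-03  5.0e-04 -1.0e+00] q [-16.   25.8  13.   77.4  -0.   -9.6] F [-11.1   1.4   8.8] op 0.0473
turn [ 0.01 -0.16 -0.01] shift [0.     0.0015 0.0009]
```

```bash
python3 -m handwheel '[[0,0,0,0,0,0.001,1],[0,0,0,0,0,0.0015,1],[0,0,0,0,0,0.0015,1]]';python3 rel.py .67 -.19 .048 -6.37
python3 - <<'E'
from h import *
c=bot.camera("scene");save(c,"s8a")
a=cv2.imread("pics/s8a.png")[220:300,200:290]
cv2.imwrite("pics/s8.png",cv2.resize(a,None,fx=7,fy=7,interpolation=cv2.INTER_CUBIC))
E
```

```text
time: 12.08
ee_pos: [0.669, -0.1914, 0.048]
tcp_rot: [176.9, 89.7, 170.5]
wrist_force: [-19.0, 2.5, 13.4]
opening: 0.0478
t 12.07 pos [ 0.669  -0.1914  0.048 ] phi -6.37 tilt [-5.7e-03  9.0e-04 -1.0e+00] q [-15.9  26.   13.3  77.6  -0.   -9.6] F [-19.    2.5  13.4] op 0.0478
turn [ 0.   -0.33 -0.02] shift [0.     0.0015 0.0008]
```

View pics/s8.png

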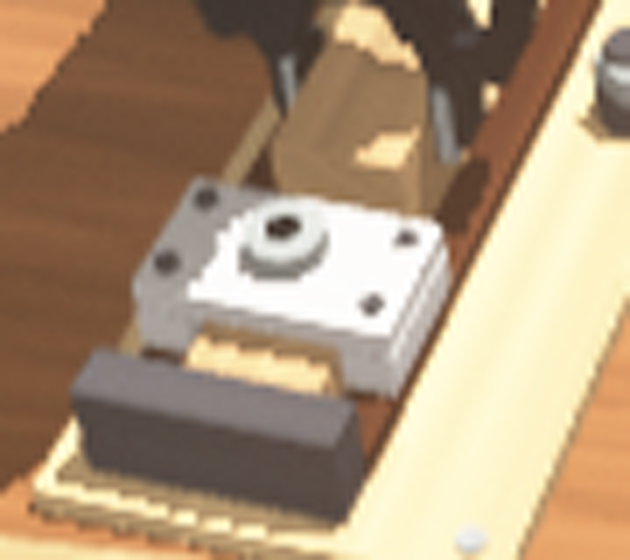

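The push gave 19 N with no movement, so the end is against the stop. I ease off, release and lift.

```bash
python3 -m handwheel '[[0,0,0,-0.0003,0,-0.002,1],[0,0,0,-0.0003,0,-0.002,1],[0,0,0,-0.0003,0,-0.002,-0.6],[0,0,0,-0.0003,0,-0.002,-0.6],[0,0,0,-0.0003,0,-0.002,-0.6],[0,0,0,-0.0003,0,-0.002,-0.6]]';python3 rel.py .67 -.19 .048 -6.37; python3 -m handwheel '[[0,0,0,-0.03,0,0,-0.6],[0,0,0,-0.07,0,0,-0.6],[0,0,0,-0.13,0,0,-0.6],[0,0,0,-0.17,0,0,-0.6],[0,0,0,-0.17,0,-0.06,-0.6],[0,0,0,-0.17,0,-0.12,-0.6],[0,0,0,-0.17,0,-0.15,-0.6],[0,0,0,-0.17,0,-0.15,-0.6]]';python3 rel.py .52 -.035 .2 -6.37
python3 - <<'E'
from h import *
for n in("scene","top"):
    c=bot.camera(n);save(c,n+"9a")
a=cv2.imread("pics/scene9a.png")[170:300,200:320]
cv2.imwrite("pics/s9.png",cv2.resize(a,None,fx=5,fy=4.6,interpolation=cv2.INTER_CUBIC))
a=cv2.imread("pics/top9a.png")[110:230,300:400]
cv2.imwrite("pics/t9.png",cv2.resize(a,None,fx=5,fy=5,interpolation=cv2.INTER_CUBIC))
E
```

```text
time: 12.88
ee_pos: [0.6698, -0.1915, 0.0479]
tcp_rot: [170.4, 90.0, 164.1]
wrist_force: [-0.6, -0.7, -0.3]
opening: 0.0685
t 12.88 pos [ 0.6698 -0.1915  0.0479] phi -6.35 tilt [-1.e-04  0.e+00 -1.e+00] q [-16.   25.8  13.   77.2  -0.   -9.6] F [-0.6 -0.7 -0.3] op 0.0685
turn [ 0.02 -0.   -0.  ] shift [-0.0001  0.0015  0.    ]
time: 13.88
ee_pos: [0.5194, -0.1748, 0.2192]
tcp_rot: [-12.9, 89.9, -19.2]
wrist_force: [0.6, -0.7, -0.1]
opening: 0.0686
t 13.88 pos [ 0.5194 -0.1748  0.2192] phi -6.38 tilt [ 1.6e-03 -5.0e-04 -1.0e+00] q [-18.6   4.1   5.6  91.5  -0.  -12.2] F [ 0.6 -0.7 -0.1] op 0.0686
turn [-0.01  0.09  0.02] shift [ 0.0191  0.139  -0.015 ]
```

View pics/s9.png

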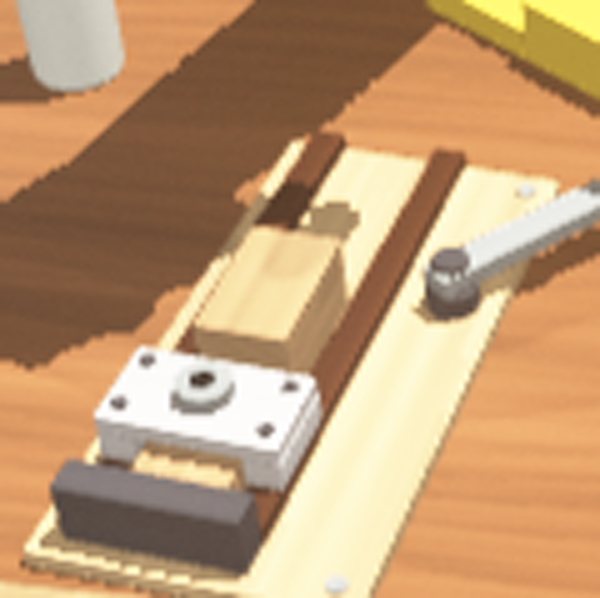

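View pics/t9.png

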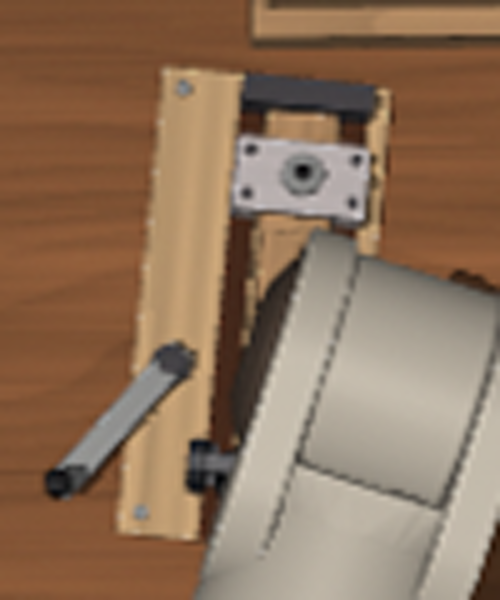

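The timber is home in both views: the lap meets the stop and nothing moved on release. For the lever I cage the handle with the jaws along its tangent, fingertips above the timber's top, and turn the tool with the arc.

```bash
python3 rel.py .538 -.034 .17 -40.7
```

```text
t 13.97 pos [ 0.5212 -0.175   0.2185] phi -6.35 tilt [ 1.3e-03 -4.0e-04 -1.0e+00] q [-18.6   4.3   5.8  91.4   0.  -12.2] F [ 1.   0.3 -0. ] op 0.0686
turn [ 3.435e+01  8.000e-02 -1.000e-02] shift [0.0485 0.142  0.0011]
```

```bash
python3 -m handwheel '[[34.3,0,0,0.048,0.142,0.001,-0.6],[34.3,0,0,0.048,0.142,0.001,-0.6],[34.3,0,0,0.048,0.142,0.001,-0.6],[34.3,0,0,0.048,0.142,0.001,-0.6],[34.3,0,0,0.048,0.142,0.001,-0.6],[34.3,0,0,0.048,0.142,0.001,-0.6]]';python3 rel.py .538 -.034 .084 -40.7
python3 - <<'E'
from h import *
c=bot.camera("scene");save(c,"s10a")
a=cv2.imread("pics/s10a.png")[120:250,260:400]
cv2.imwrite("pics/s10.png",cv2.resize(a,None,fx=5,fy=4.6,interpolation=cv2.INTER_CUBIC))
E
```

```text
time: 14.72
ee_pos: [0.5379, -0.0341, 0.1699]
tcp_rot: [-147.7, 90.0, 171.7]
wrist_force: [-0.2, -0.3, -0.1]
opening: 0.0679
t 14.72 pos [ 0.5379 -0.0341  0.1699] phi -40.58 tilt [-2.e-04  0.e+00 -1.e+00] q [-3.6  2.6 -1.3 86.1  0.  37. ] F [-0.2 -0.3 -0.1] op 0.0679
turn [ 0.12 -0.01  0.  ] shift [0.0859 0.0001 0.    ]
```

View pics/s10.png

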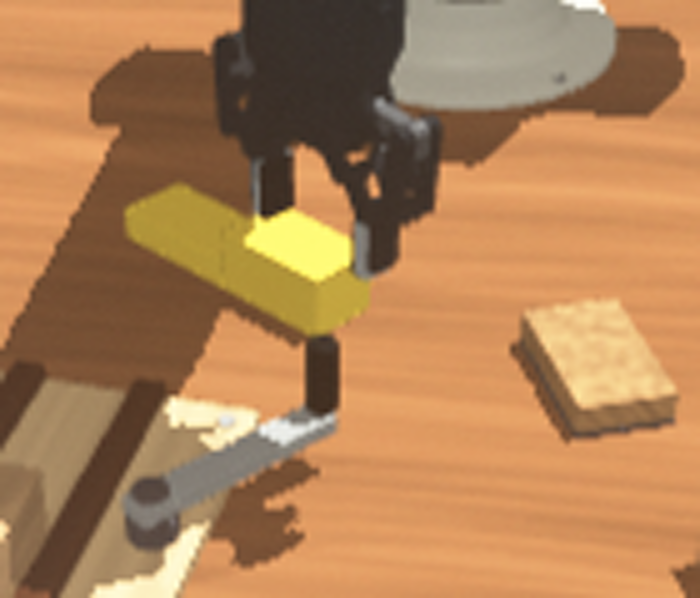

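```bash
python3 -m handwheel '[[0,0,0,0.04,0,0,-0.6],[0,0,0,0.07,0,0,-0.6],[0,0,0,0.086,0,0,-0.6],[0,0,0,0.086,0,0,0.34],[0,0,0,0.086,0,0,0.34],[0,0,0,0.086,0,0,0.34],[0,0,0,0.086,0,0,0.34]]';python3 rel.py .538 -.034 .084 -40.7
python3 - <<'E'
from h import *
c=bot.camera("scene");save(c,"s11a")
a=cv2.imread("pics/s11a.png")[120:250,260:400]
cv2.imwrite("pics/s11.png",cv2.resize(a,None,fx=5,fy=4.6,interpolation=cv2.INTER_CUBIC))
# arc rows relative to nominal start q0
q0=124.3;r=.115
P=lambda q:np.array([-np.sin(np.radians(q)),-np.cos(np.radians(q))])*r
# tool at start: y=-tangent -> jig angle 180-q ; z = y angle-90
ya=np.radians(180-q0);y=np.array([np.cos(ya),np.sin(ya)]);z=np.array([np.cos(ya-np.pi/2),np.sin(ya-np.pi/2)])
for q in list(np.arange(q0,-8,-8))+[-3,-6]:
    d=P(q)-P(q0);print(round(q,1),"turn",round(q-q0,1),"dy %.4f dz %.4f"%(d@y,d@z))
E
```

```text
time: 15.65
ee_pos: [0.5377, -0.0339, 0.0848]
tcp_rot: [36.9, 89.9, -3.8]
wrist_force: [0.4, -0.2, 0.7]
opening: 0.0285
t 15.65 pos [ 0.5377 -0.0339  0.0848] phi -40.64 tilt [ 1.2e-03 -1.0e-04 -1.0e+00] q [-3.6  3.4 -9.9 76.6 -0.  37. ] F [ 0.4 -0.2  0.7] op 0.0285
turn [ 0.06  0.05 -0.04] shift [0.0008 0.0001 0.0003]
124.3 turn 0.0 dy 0.0000 dz 0.0000
116.3 turn -8.0 dy -0.0160 dz 0.0011
108.3 turn -16.0 dy -0.0317 dz 0.0045
100.3 turn -24.0 dy -0.0468 dz 0.0099
92.3 turn -32.0 dy -0.0609 dz 0.0175
84.3 turn -40.0 dy -0.0739 dz 0.0269
76.3 turn -48.0 dy -0.0855 dz 0.0380
68.3 turn -56.0 dy -0.0953 dz 0.0507
60.3 turn -64.0 dy -0.1034 dz 0.0646
52.3 turn -72.0 dy -0.1094 dz 0.0795
44.3 turn -80.0 dy -0.1133 dz 0.0950
36.3 turn -88.0 dy -0.1149 dz 0.1110
28.3 turn -96.0 dy -0.1144 dz 0.1270
20.3 turn -104.0 dy -0.1116 dz 0.1428
12.3 turn -112.0 dy -0.1066 dz 0.1581
4.3 turn -120.0 dy -0.0996 dz 0.1725
-3.7 turn -128.0 dy -0.0906 dz 0.1858
-3 turn -127.3 dy -0.0915 dz 0.1847
-6 turn -130.3 dy -0.0877 dz 0.1894
```

View pics/s11.png

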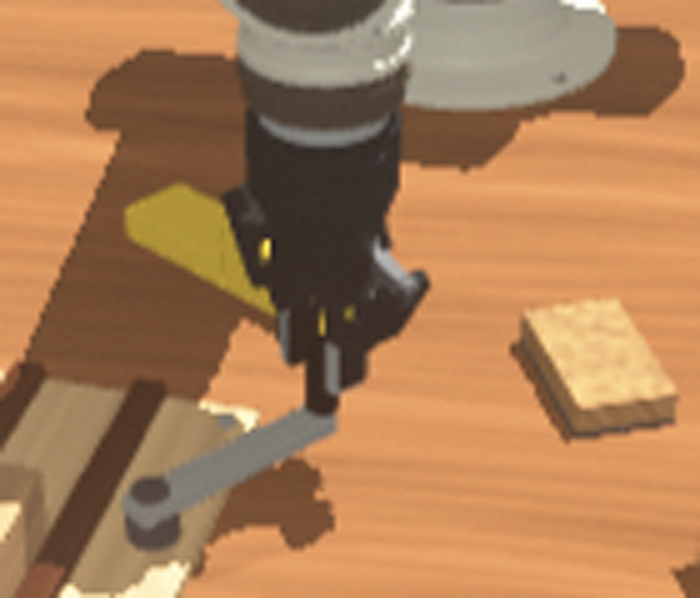

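The handle is caged between the pads. First part of the arc:

```bash
python3 -m handwheel '[[-4,0,0,0,-0.008,0.0003,0.34],[-8,0,0,0,-0.016,0.0011,0.34],[-16,0,0,0,-0.0317,0.0045,0.34],[-24,0,0,0,-0.0468,0.0099,0.34],[-32,0,0,0,-0.0609,0.0175,0.34],[-40,0,0,0,-0.0739,0.0269,0.34],[-48,0,0,0,-0.0855,0.038,0.34],[-56,0,0,0,-0.0953,0.0507,0.34],[-64,0,0,0,-0.1034,0.0646,0.34],[-72,0,0,0,-0.1094,0.0795,0.34],[-80,0,0,0,-0.1133,0.095,0.34],[-80,0,0,0,-0.1133,0.095,0.34]]'
python3 - <<'E'
from h import *
c=bot.camera("scene");save(c,"s12a")
a=cv2.imread("pics/s12a.png")[120:280,190:350]
cv2.imwrite("pics/s12.png",cv2.resize(a,None,fx=4,fy=3.7,interpolation=cv2.INTER_CUBIC))
J=[.6306,-.1857];a=np.radians(-6.37);R=np.array([[np.cos(a),-np.sin(a)],[np.sin(a),np.cos(a)]])
p=R.T@(np.array(bot.get_obs()["ee_pos"])[:2]-J)-[-.013,.075];print(np.hypot(*p),np.degrees(np.arctan2(-p[0],-p[1])))
r=.115;q0=44.3
P=lambda q:np.array([-np.sin(np.radians(q)),-np.cos(np.radians(q))])*r
ya=np.radians(180-q0);y=np.array([np.cos(ya),np.sin(ya)]);z=np.array([np.cos(ya-np.pi/2),np.sin(ya-np.pi/2)])
for q in [36.3,28.3,20.3,12.3,6.3,2.3,0,-2,-4,-6]:
    d=P(q)-P(q0);print(round(q,1),"turn",round(q-q0,1),"dy %.4f dz %.4f"%(d@y,d@z))
E
python3 rel.py .6 -.2 .084 40
```

```text
time: 17.2
ee_pos: [0.5359, -0.1822, 0.0841]
tcp_rot: [-82.1, 90.0, -42.9]
wrist_force: [-0.1, 0.1, 0.5]
opening: 0.0286
0.11562497570421586 45.103770235034155
36.3 turn -8.0 dy -0.0160 dz 0.0011
28.3 turn -16.0 dy -0.0317 dz 0.0045
20.3 turn -24.0 dy -0.0468 dz 0.0099
12.3 turn -32.0 dy -0.0609 dz 0.0175
6.3 turn -38.0 dy -0.0708 dz 0.0244
2.3 turn -42.0 dy -0.0770 dz 0.0295
0 turn -44.3 dy -0.0803 dz 0.0327
-2 turn -46.3 dy -0.0831 dz 0.0355
-4 turn -48.3 dy -0.0859 dz 0.0385
-6 turn -50.3 dy -0.0885 dz 0.0415
t 17.25 pos [ 0.5355 -0.1817  0.084 ] phi 39.15 tilt [-3.e-04  2.e-04 -1.e+00] q [-18.7   7.1  -6.   76.9   0.  -57.9] F [ 0.2 -0.1  0.1] op 0.028
turn [-0.85 -0.01 -0.02] shift [-0.     -0.0549  0.0385]
```

View pics/s12.png

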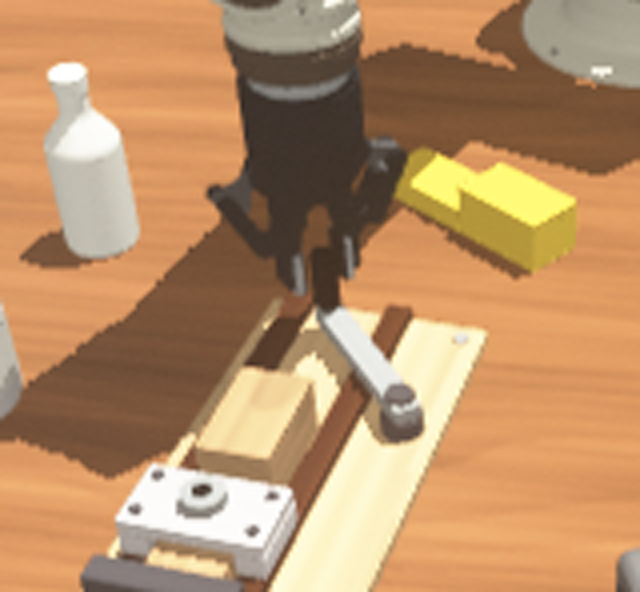

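```bash
python3 -m handwheel '[[-4,0,0,0,-0.008,0.0003,0.34],[-8,0,0,0,-0.016,0.0011,0.34],[-16,0,0,0,-0.0317,0.0045,0.34],[-24,0,0,0,-0.0468,0.0099,0.34],[-32,0,0,0,-0.0609,0.0175,0.34],[-38,0,0,0,-0.0708,0.0244,0.34],[-42,0,0,0,-0.077,0.0295,0.34],[-42,0,0,0,-0.077,0.0295,0.34]]'; python3 rel.py .6132 -.224 .084 83.6
python3 - <<'E'
from h import *
c=bot.camera("scene");save(c,"s13a")
a=cv2.imread("pics/s13a.png")[140:280,200:320]
cv2.imwrite("pics/s13.png",cv2.resize(a,None,fx=5,fy=4.2,interpolation=cv2.INTER_CUBIC))
E
```

```text
time: 18.25
ee_pos: [0.6073, -0.222, 0.084]
tcp_rot: [59.6, 90.0, 140.8]
wrist_force: [0.1, -0.4, 0.9]
opening: 0.0283
t 18.25 pos [ 0.6073 -0.222   0.084 ] phi 81.22 tilt [-2.e-04  2.e-04 -1.e+00] q [ -20.1   18.1    7.    78.9    0.  -101.3] F [ 0.1 -0.4  0.9] op 0.0283
turn [-2.38  0.01 -0.01] shift [ 0.     -0.0061 -0.0011]
```

View pics/s13.png

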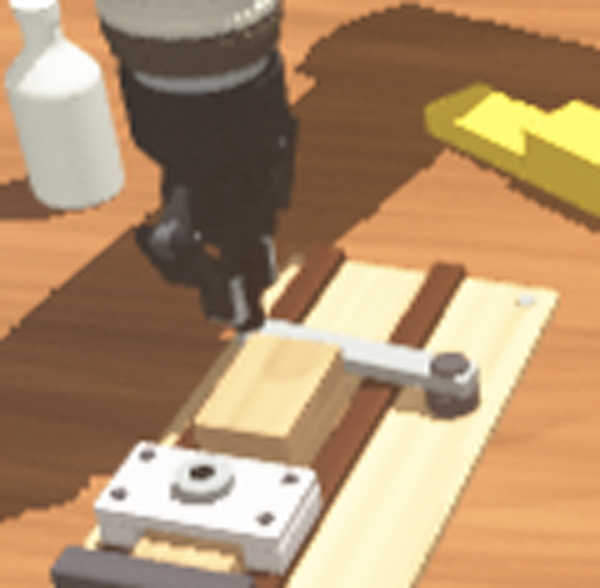

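```bash
python3 -m handwheel '[[-2,0,0,0,-0.002,0,0.34],[-2,0,0,0,-0.004,0,0.34],[-2,0,0,0,-0.006,0,0.34],[-2,0,0,0,-0.008,0,0.34],[-2,0,0,0,-0.008,0,0.34]]'; python3 rel.py .6132 -.224 .084 83.6
```

```text
time: 18.92
ee_pos: [0.6153, -0.2238, 0.084]
tcp_rot: [-47.8, 90.0, 35.6]
wrist_force: [0.2, 0.1, -0.4]
opening: 0.028
t 18.93 pos [ 0.6153 -0.2238  0.084 ] phi 83.34 tilt [ 1.e-04  1.e-04 -1.e+00] q [ -20.    19.2    8.4   79.1    0.  -103.3] F [ 0.2  0.1 -0.4] op 0.028
turn [-0.26  0.01  0.01] shift [ 0.      0.0021 -0.0005]
```

```bash
python3 -m handwheel '[[0,0,0,0,-0.001,0,0.34],[0,0,0,0,-0.002,0,0.34],[0,0,0,0,-0.003,0,0.34],[0,0,0,0,-0.003,0,0.34]]'; python3 rel.py .6132 -.224 .084 83.6
```

```text
time: 19.42
ee_pos: [0.6183, -0.224, 0.0841]
tcp_rot: [-27.0, 90.0, 56.4]
wrist_force: [0.1, -0.1, -0.3]
opening: 0.0285
t 19.43 pos [ 0.6183 -0.224   0.0841] phi 83.35 tilt [ 1.e-04  1.e-04 -1.e+00] q [ -19.9   19.6    8.9   79.2    0.  -103.3] F [ 0.1 -0.1 -0.3] op 0.0285
turn [-0.25  0.01  0.  ] shift [ 0.0001  0.005  -0.0005]
```

```bash
python3 -m handwheel '[[0,0,0,0,-0.001,0,0.34],[0,0,0,0,-0.002,0,0.34],[0,0,0,0,-0.003,0,0.34],[0,0,0,0,-0.003,0,0.34]]'; python3 rel.py .6132 -.224 .084 83.6
python3 - <<'E'
from h import *
c=bot.camera("scene");save(c,"s14a")
a=cv2.imread("pics/s14a.png")[140:280,200:320]
cv2.imwrite("pics/s14.png",cv2.resize(a,None,fx=5,fy=4.2,interpolation=cv2.INTER_CUBIC))
E
```

```text
time: 19.92
ee_pos: [0.6188, -0.2241, 0.0839]
tcp_rot: [87.3, 89.7, 170.6]
wrist_force: [-14.4, 2.0, 5.5]
opening: 0.0283
t 19.93 pos [ 0.6188 -0.2241  0.0839] phi 83.33 tilt [-5.e-03  8.e-04 -1.e+00] q [-1.990e+01  2.000e+01  9.300e+00  7.960e+01 -1.000e-01 -1.032e+02] F [-14.4   2.    5.5] op 0.0283
turn [-0.27  0.01 -0.29] shift [-0.0001  0.0056 -0.0005]
```

View pics/s14.png

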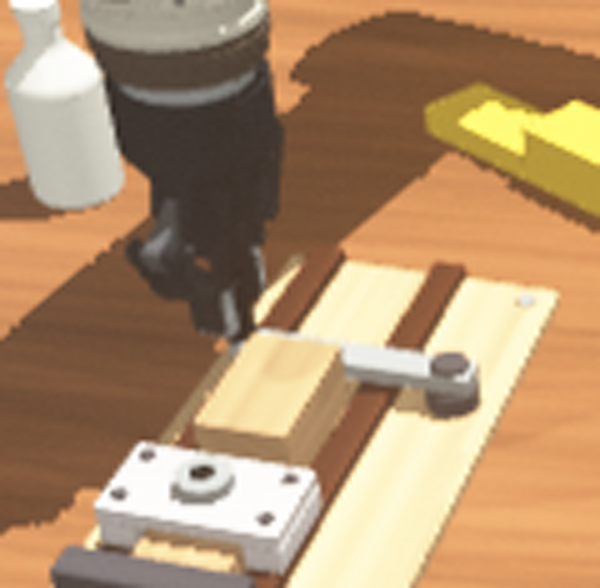

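The force rose to 14 N, so the lever is on its hard stop. I centre the cage around the rod and lift straight off.

```bash
python3 -m handwheel '[[0,0,0,0,0.004,0,0.34],[0,0,0,0,0.007,0,0.34],[0,0,0,0,0.007,0,0.1],[0,0,0,0,0.007,0,0.1],[0,0,0,-0.03,0.007,0,0.1],[0,0,0,-0.07,0.007,0,0.1],[0,0,0,-0.12,0.007,0,0.1],[0,0,0,-0.15,0.007,0,0.1],[0,0,0,-0.15,0.1,0,0.1],[0,0,0,-0.15,0.25,0,0.1],[0,0,0,-0.15,0.25,0,0.1],[0,0,0,-0.15,0.25,0,0.1],[0,0,0,-0.15,0.25,0,0.1],[0,0,0,-0.15,0.25,0,0.1]]'; python3 rel.py .36 -.19 .234 83.6
python3 - <<'E'
from fit import *
for n in("scene","top"):
    c=bot.camera(n);save(c,n+"15a")
a=cv2.imread("pics/scene15a.png")[170:300,200:320]
cv2.imwrite("pics/s15.png",cv2.resize(a,None,fx=5,fy=4.6,interpolation=cv2.INTER_CUBIC))
a=cv2.imread("pics/top15a.png")[110:230,300:400]
cv2.imwrite("pics/t15.png",cv2.resize(a,None,fx=5,fy=5,interpolation=cv2.INTER_CUBIC))
E
```

```text
time: 21.72
ee_pos: [0.3733, -0.1957, 0.2345]
tcp_rot: [-107.1, 89.9, -23.8]
wrist_force: [0.4, -0.7, -0.4]
opening: 0.0381
t 21.73 pos [ 0.3733 -0.1957  0.2345] phi 83.34 tilt [ 1.5e-03 -7.0e-04 -1.0e+00] q [ -27.7  -12.9   -8.5   94.3    0.  -111. ] F [ 0.4 -0.7 -0.4] op 0.0381
turn [-0.26 -0.03  0.09] shift [0.0005 0.0139 0.0041]
```

View pics/s15.png

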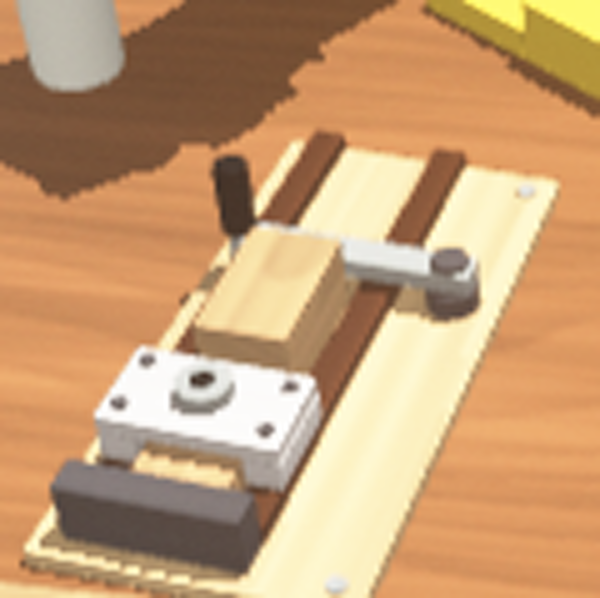

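View pics/t15.png

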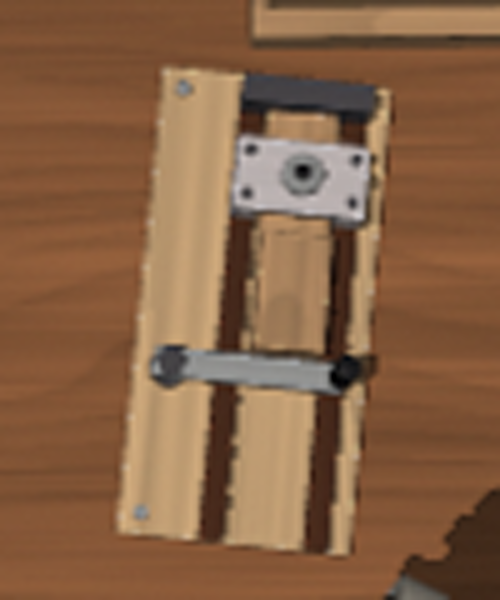

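Run:
```python
from h import *
c=bot.camera("top")
J=np.array([.6285,-.1867]);a=np.radians(-6.35);R=np.array([[np.cos(a),-np.sin(a)],[np.sin(a),np.cos(a)]])
def m(x,y,z): return R.T@(at(c,300+(x+.5)/5-.5,110+(y+.5)/5-.5,z)[:2]-J)
print("tail",m(250,348,.06),m(322,354,.06))
h=m(171,364,.05);e=m(345,369,.092);print("hinge",h,"handle",e); d=e-[-.013,.075];print(np.arctan2(-d[0],-d[1]))
d0={k:None for k in()}
for k in("offcut","tape","paint_tin","glue","sanding_block"):
    print(k,[at(c,d["centre"][0]*640,d["centre"][1]*400,0).round(3)[:2] for d in bot.tip_of(k,c)[:2]])
```

```text
tail [-0.00165149  0.02381253] [-0.00083634 -0.02456387]
hinge [-0.01617465  0.07521697] handle [-0.01475839 -0.03748438]
0.015631022223021505
offcut [array([0.653, 0.222])]
tape [array([0.777, 0.078])]
paint_tin []
glue [array([ 0.419, -0.385])]
sanding_block [array([0.437, 0.121]), array([ 0.621, -0.414])]
```

```bash
python3 -c "
from workcell import bot
print(bot.job_done(), bot.get_obs()['time'])"
```

```text
the job is handed in; nothing more can be done
the job is handed in; nothing more can be done
```

The timber is in the jig with its lap under the bridge and its end against the stop, the lever is shut, and I handed the job in at about 22 s. No verdict was reported.

**What I did:** I gripped the full-height part, laid the timber in the channel and slid it forward. At the stop, a push of about 19 N moved it no further. I then let go, caged the lever handle between the fingers and swung it round until it met its hard stop at about 14 N. The arm finished clear of everything.

**Last checks from the top camera:**
- **Timber:** the tail measured at jig x of about -1 mm, where 0 is home. It was in line with the channel, off centre by less than 1 mm.
- **Lever:** about 0.016 rad.
- **Bystanders:** the tape, glue bottle and sanding block were found within about 10 mm of their first readings, and the offcut within about 15 mm. I put this down to detector scatter, as I never touched any of them. The paint tin got no reading under its own name in the last picture. A second "sanding block" hit appeared at its place.

**Disagreements:** the two cameras differed by 4–5 mm on the jig's position, so I used the average and relied on contact forces for the final fit. In the scene picture the timber looked 1–2 mm off to one side before lowering. I corrected by 1 mm, and it went in without jamming.

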